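Clip the ring-eyed check weight into the bench snap hook

ROBOT

A 6-joint arm with a two-finger parallel gripper is mounted at the origin on a cart in front of the work surface, level with it; the furniture and walls round the work are solid. World frame = base frame: x ahead of the robot, y to its left, z up, the work surface at z = 0. Lengths are in m, angles in rad, forces in N, time in s.
With the tool pointing down it reaches from about 0.3 to 0.875 m from the base axis. Payload 6.4 kg.
Tool frame: the origin (TCP) lies midway between the tips of the shut fingers; the grasp point (between the pads) lies 19 mm behind it; x points along the fingers, y is the direction in which the jaws open and shut, and the axes are right-handed (so a half turn about x gives the same grasp; the last joint's range is limited). The gripper opens to 85 mm and grips with 20 to 120 N. Pads are 22 mm wide; open, the fingers measure 114 mm over their backs; the gripper's body (76 mm by 85 mm) begins 54 mm behind the grasp point. The pads swing forward as they close: fully open they stand 13 mm farther back than shut.
Start: joints at [1.12, 0.181, 1.607, -0, 1.354, -0.206], TCP at [0.139, 0.558, 0.231] pointing down, gripper open.
Joint ranges: [-2.99, 2.99], [-0.89, 2.07], [0.3, 2.58], [-1.14, 4.28], [0, 2.63], [-3.12, 3.12]. Speed limits (rad/s): [2.57, 2.57, 3.01, 3.14, 3.14, 3.14].

INTERFACE

Orientations are given as a unit quaternion [w, x, y, z].
In Python, from bench import ctrl gives the robot as it stands.
- The arm moves only by the tool step_arm, never from a script. Its argument "motion" is a list of rows, each a list of 7 numbers: the shift along the tool's x, y, z in mm, then the turn, a rotation vector about the tool's x, y, z in degrees, then the closure in counts, from 0 (fully open) to 255 (shut). In form: [[tx, ty, tz, rx, ry, rz, hand], ...]. A call has 1 to 10 rows; each row is the pose to reach, as a shift and turn from the pose commanded when the call began, along the tool's axes at that moment; what a row does not reach only later rows make up. A row lasts 1/8 s, in which the tool goes at most 62.5 mm and 10.7 degrees, less where a joint would pass 70% of its speed; a pose out of reach is approached as far as the arm can. A call with a gripper value outside its range is refused whole. The fingers move at their own pace and stop on an object; the grip force is fixed at half the most. Time passes only in rows, so rows that repeat a pose let the fingers close. It gives the time, the measured TCP pose, the force and the opening at its end, in the units of the state.
- ctrl.get_obs(): the state, without advancing time (a new reading comes with each control period).
- ctrl.camera(name): name is "scene" or "side" or "wrist"; returns (picture, depth): 420x560x3 uint8, red, green, blue; 420x560 float32, m along the optical axis (not along the pixel's ray), 0 where there is no reading.
- ctrl.camera_info(name): a dict with "fx", "fy", "cx", "cy" (pixels), "T" (4x4, takes a point from camera to world coordinates); the wrist camera has in their place "hand_eye" (4x4, takes a point from camera to tool coordinates, whose origin is the TCP and whose axes are the tool frame's). Camera axes: x right, y down, z forward; pixel columns grow to the right and rows downward; lengths in m; the calibration is good to about 2 mm. A picture is of the moment at which its call begins: read the wrist's pose just before it. camera_info takes no time and is no camera call.
- ctrl.hand_in(): hands the job in, once; it reports no verdict.
The state is a dict: "time_s": time; "q": joint angles; "dq": joint speeds; "joint_efforts": joint torques, N m; "eef_pos": TCP position; "eef_rot": TCP orientation; "wrist_force": force on the tool from outside, world axes, zero at the start; "torque": the same for the moment, N m; "opening": opening from 0.0 (shut) to 1.0 (fully open).
Only numpy, scipy, OpenCV 4.12 (cv2) and the standard library are available. Lean on these libraries where they do the work, as an engineer would, in place of code of your own. Each camera call takes 0.05 s, during which the arm holds its last target. There are 200 camera calls.

TASK

Clip the ring-eyed brass check weight onto the bench snap hook so it cannot be knocked off: use the ring itself to press the sprung gate inward until the ring is through and the gate snaps shut behind it, then tug the weight back against the closed gate, gently but noticeably, to prove it is caught. Let it down until it hangs still from the hook and let go; do not force or jar the hook, and leave the other things where they are.

Things in the scene. Friction and masses are not known exactly. Their poses are not given: they have to be found in the camera images.
- check_weight: Brass check weight, 108 mm tall, about 0.2 kg, standing upright: round disc foot (40 mm diameter, 24 mm high), short neck, upright round eye ring, flat grip tab on top. Origin: centre of the underside; z up. The ring lies in the body's x-z plane, y is square to it. Both ways round are alike.
- check_eye (a point): Centre of the ring's hole, 52 mm above the weight's underside; axes as the weight. The ring is of 7 mm round bar, 36 mm inside and 50 mm outside diameter; its top is 77 mm above the underside.
- check_tab (a point): Point in the grip tab, 97 mm above the weight's underside (45 mm above the hole's centre); grip here from above, fingers closing along the weight's y. The tab is 20 mm wide (x), 9 mm thick (y) and runs from 77 to 108 mm above the underside. Keep finger tips above the ring's top, 20 mm below this point, or they meet the hook bar when the weight is let down.
- hook_stand: Level snap hook, a closed loop of 8 mm steel bar 140 mm up, on a fixed post 155 mm tall. Origin: underside, at the post. x points from gate side into hook, y from nose to gate hinge. The hook's shank is clamped in the post at a setting nobody measured: the whole hook sits up to 7 mm nearer or farther along x than the poses tell, so feel for it. Over 15 N between weight and hook is forcing it.
- hook_entry (a point): Nominal point (x true to 7 mm, see hook_stand) on the shut gate's centre line, 7.5 mm from its free end, 90 mm in front of the post. Press the ring's bar in here along +x, ring upright, square to the gate, within 4 mm in y. It slips past the gate's end when the bar's centre is 25 to 37 mm behind the gate line. Hook's rear bar: 58 mm behind the line. A hung ring's hole centre: 14 mm below it.
- hook_hinge (a point): Gate hinge pin, nominal as hook_entry, 43 mm from it along +y; a 14 mm round steel eye, 16 mm high. The gate is a straight 7 mm rod from here to its rounded free end at y = -7.5 mm from hook_entry.
- hook_nose (a point): Centre of the fixed nose's rounded tip (8 mm bar), nominal as hook_entry, 13 mm from it along -y, in line with the gate; from here the bar runs 13 mm straight on and bends back.
- hook_gate (a joint): Gate angle, rad: 0 shut, grows as pressed inward, stop at 0.95; it springs shut. Pressing at the entry takes 2 to 7 N, falling off as the ring slips past. It cannot open outward: a tug of 4 to 10 N on the caught ring, its hole level with the gate (centre then about 14 mm in front of the gate line), meets firm, stiff resistance.
- sample_jar_3: Small white sample jar with screw lid, 48 mm diameter, 57 mm tall, standing on the worktop; origin at its underside. Leave it.
- stopper_1: Red-brown rubber stopper, 23 mm diameter, 28 mm tall; origin at its underside. Leave it.
- weight_100: Brass knob weight without ring, 22 mm diameter, 33 mm tall; origin at its underside. Leave it.
- tape_roll: Roll of pale tape lying flat, 72 mm diameter, 19 mm high; origin at its underside. Leave it.

How it is judged:
By the outcome, as a careful person would: the job done as asked, in the order asked, and still so for the second after the job is handed in, with the robot touching nothing.
It also fails if it takes over 72 s, if anything falls off the work surface, if the arm or the gripper's body presses on something with over 40 N, if the wrist force passes 120 N, or if a joint passes its speed limit or range.

## Working session

There is one attempt and no reset: what is moved stays moved. The work goes in short steps, Python scripts to look and compute and a tool call to move; the robot and the scene stay as the last step left them, time stands still between calls to the robot, and variables do not carry over. Pictures are saved under pics/ and viewed, about 8 in all and at most 12, crops included, and the job is handed in when it is done.

Besides the shell and the picture viewer there is one more tool, called as a command line: name --pt "numbers of a row" for each row, then --argument value for the rest. step_arm: Moves the arm, as the interface text tells. Its arguments: {"type":"object","properties":{"motion":{"type":"array","items":{"type":"array","items":{"type":"number"}}}},"required":["motion"]}

```bash
mkdir -p pics; ls
python3 - <<'E'
from bench import ctrl
import cv2,numpy as np
o=ctrl.get_obs();print(o)
for n in("scene","side"):
    p,d=ctrl.camera(n);cv2.imwrite(f"pics/{n}0.png",p[:,:,::-1]);np.savez(f"pics/{n}0.npz",p=p,d=d)
    i=ctrl.camera_info(n);print(n,i)
print(ctrl.camera_info("wrist"))
E
```

```text
pics
{'time_s': 0.0, 'q': array([ 1.11973294e+00,  1.81561553e-01,  1.60799974e+00, -9.12115946e-06,
        1.35380917e+00, -2.06291222e-01]), 'dq': array([-0.00055938,  0.0031328 , -0.0004349 ,  0.0008625 , -0.00044814,
        0.00136933]), 'joint_efforts': array([-1.15426556e-03, -4.44875801e+01, -3.51337659e+01, -3.08788904e-04,
        9.17625788e-03, -3.06558000e-06]), 'eef_pos': array([0.1390772 , 0.55735651, 0.23037662]), 'eef_rot': array([ 0.70161764,  0.08572751,  0.70201746, -0.08691935]), 'wrist_force': array([1.27343695, 0.77819871, 0.29956142]), 'torque': array([ 0.00902194,  0.02246041, -0.02765228]), 'opening': 1.0016795026954846}
scene {'fx': 463.0721829693385, 'fy': 463.0721829693385, 'cx': 283.03971765613744, 'cy': 204.8766676175524, 'T': array([[ 0.87236189, -0.24317533,  0.42408784,  0.13414678],
       [-0.48851618, -0.40107512,  0.77491334, -0.74487408],
       [-0.01834872, -0.88317864, -0.46867773,  0.5543699 ],
       [ 0.        ,  0.        ,  0.        ,  1.        ]])}
side {'fx': 426.19480259846443, 'fy': 426.19480259846443, 'cx': 276.28560235984236, 'cy': 206.47856610627048, 'T': array([[-0.90585637, -0.1463109 ,  0.39751397,  0.17917401],
       [-0.42358094,  0.31699207, -0.84858424,  0.81160525],
       [-0.00185165, -0.93707478, -0.34912379,  0.44528742],
       [ 0.        ,  0.        ,  0.        ,  1.        ]])}
{'fx': 317.59806071241934, 'fy': 317.59806071241934, 'cx': 277.96957439530627, 'cy': 209.83198717673204, 'hand_eye': array([[ 6.69569910e-04, -2.93948887e-01,  9.55820906e-01,
        -1.42716277e-01],
       [ 9.99999719e-01,  5.19229942e-04, -5.40836317e-04,
         5.72281421e-04],
       [-3.37312600e-04,  9.55820999e-01,  2.93949152e-01,
        -7.44147872e-02],
       [ 0.00000000e+00,  0.00000000e+00,  0.00000000e+00,
         1.00000000e+00]])}
```

View pics/scene0.png

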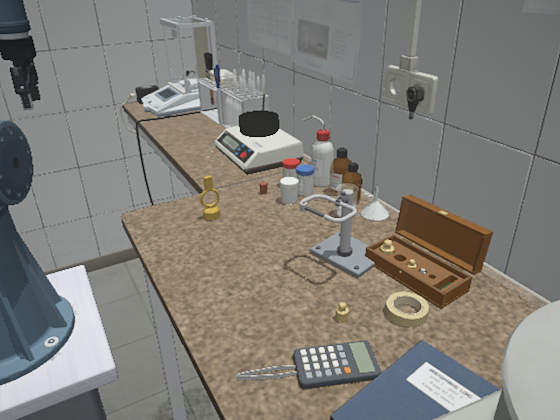

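View pics/side0.png

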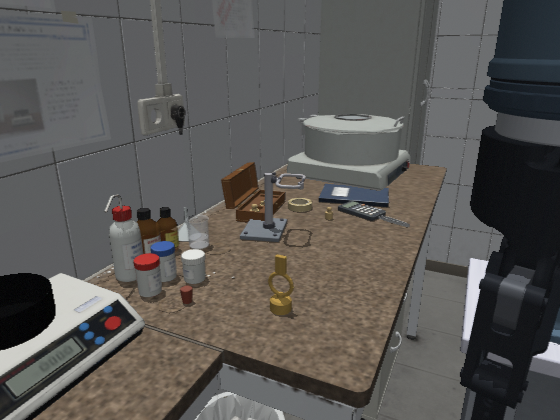

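The scene view shows the weight at (210,200) and the hook loop at about (328,206), with its post at (347,235). In the side view the weight is at (281,285) and the hook is at (290,181).

```bash
cat > h.py <<'E'
import numpy as np,cv2
from bench import ctrl
from scipy.spatial.transform import Rotation as R
def cloud(d,i,T):
    v,u=np.mgrid[0:d.shape[0],0:d.shape[1]]
    P=np.stack([(u-i['cx'])/i['fx']*d,(v-i['cy'])/i['fy']*d,d],-1)
    return P@T[:3,:3].T+T[:3,3]
def Ttool(o):
    q=o['eef_rot'];T=np.eye(4);T[:3,:3]=R.from_quat(np.r_[q[1:],q[0]]).as_matrix();T[:3,3]=o['eef_pos'];return T
E
python3 - <<'E'
from h import *
for n,wb,hb in(("scene",(165,225,190,230),(170,275,290,390)),("side",(245,320,262,300),(165,250,230,312))):
    z=np.load(f"pics/{n}0.npz");i=ctrl.camera_info(n);W=cloud(z['d'],i,i['T']);p=z['p'].astype(int)
    a,b,c,e=wb;w=W[a:b,c:e].reshape(-1,3);col=p[a:b,c:e].reshape(-1,3)
    m=(w[:,2]>.008)&(w[:,2]<.12)&(col[:,0]-col[:,2]>60)&(col[:,0]>110);w=w[m]
    print(n,"weight",len(w))
    for lo,hi in((.008,.024),(.03,.075),(.08,.112)):
        s=w[(w[:,2]>lo)&(w[:,2]<hi)];print(lo,len(s),np.median(s,0).round(4),s.min(0).round(4),s.max(0).round(4))
        if lo==.03 or lo==.08:
            C=np.cov(s[:,:2].T);ev,V=np.linalg.eigh(C);print(np.sqrt(ev),V[:,1])
    a,b,c,e=hb;w=W[a:b,c:e].reshape(-1,3)
    s=w[(w[:,2]>.13)&(w[:,2]<.165)&(abs(w[:,0]-.6)<.4)];print("hook",len(s))
    np.save(f"pics/{n}hook.npy",s);print(s.min(0),s.max(0))
    b=w[(w[:,2]>.03)&(w[:,2]<.12)];print("post",len(b),np.median(b,0),b.min(0),b.max(0))
S=[np.load(f"pics/{n}hook.npy") for n in("scene","side")]
a=np.vstack(S);mn=np.median(a[:,:2],0)
im=np.full((600,800,3),255,np.uint8)
for s,c in zip(S,((0,0,255),(255,0,0))):
    for x,y,_ in s:
        cv2.circle(im,(int(400-(y-mn[1])*2500),int(300-(x-mn[0])*2500)),2,c,-1)
print(mn)
for k in range(-10,11):
  cv2.putText(im,f"{mn[1]+.02*k:.3f}",(int(400-k*50),15),0,.3,0);cv2.putText(im,f"{mn[0]+.02*k:.3f}",(0,int(300-k*50)),0,.35,0)
cv2.imwrite("pics/hookmap.png",im)
E
```

```text
scene weight 382
0.008 95 [0.4476 0.1924 0.0174] [0.4364 0.1841 0.0082] [0.4697 0.2158 0.024 ]
0.03 114 [0.4541 0.2058 0.0498] [0.431  0.1996 0.0302] [0.4777 0.2127 0.0749]
[0.00236052 0.01504215] [-0.99999761 -0.00218642]
0.08 94 [0.4546 0.2044 0.0971] [0.4461 0.1999 0.0802] [0.4644 0.2109 0.111 ]
[0.00215849 0.00501552] [-0.99918109  0.04046182]
hook 709
[ 0.53076018 -0.16927171  0.13152185] [ 0.64010866 -0.05901958  0.16083637]
post 2494 [0.76080322 0.07562755 0.05427688] [ 0.61765313 -0.19615687  0.03000533] [0.86757536 0.24600231 0.11944755]
side weight 241
0.008 101 [0.4477 0.22   0.0224] [0.4352 0.1973 0.0187] [0.4731 0.2306 0.024 ]
0.03 59 [0.4539 0.2099 0.0608] [0.4308 0.2042 0.0309] [0.4714 0.2128 0.0741]
[0.00162344 0.01280182] [-0.99998264  0.00589252]
0.08 29 [0.4525 0.2098 0.1074] [0.4447 0.2051 0.1054] [0.4625 0.2151 0.1087]
[0.00254178 0.00577042] [-0.99939261  0.03484829]
hook 383
[ 0.52911719 -0.16513513  0.13017809] [ 0.63840568 -0.05496088  0.15790415]
post 1777 [ 0.76029027 -0.22438901  0.05546791] [ 0.61562737 -0.59203226  0.03000625] [ 0.86516708 -0.08658822  0.1199791 ]
[ 0.59333925 -0.10513767]
```

View pics/hookmap.png

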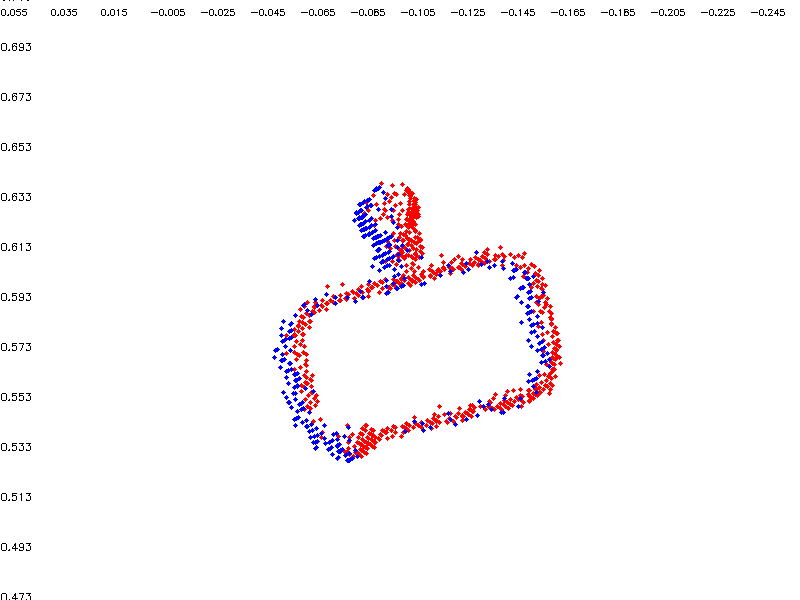

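The hook map (right is -y, up is +x) shows the hinge eye at about (0.536,-0.083). The gate line slopes about 13° and the post is at about (0.63,-0.095). I'll fit the hook and compute the approach move.

```bash
cat >> h.py <<'E'
def goal(x,y,z,yaw):
    """shift/turn for TCP at x,y,z pointing down, tool y along world y turned by yaw deg (or its opposite, nearest)"""
    o=ctrl.get_obs();T=Ttool(o);best=None
    for s in(0,180):
        a=np.deg2rad(yaw+s);Y=np.array([-np.sin(a),np.cos(a),0]);X=np.array([0,0,-1.]);G=np.stack([X,Y,np.cross(X,Y)],1)
        r=R.from_matrix(T[:3,:3].T@G).as_rotvec(degrees=True)
        if best is None or np.linalg.norm(r)<np.linalg.norm(best):best=r
    t=T[:3,:3].T@(np.array([x,y,z])-T[:3,3])*1000
    print("t",o['time_s'],"q6",o['q'][5].round(2),"shift",t.round(1),"turn",best.round(1));print(T[:3,:3].round(3))
E
python3 - <<'E'
from h import *
from scipy.optimize import least_squares
goal(.4535,.208,.215,0)
S=np.vstack([np.load(f"pics/{n}hook.npy") for n in("scene","side")])
yaw=np.deg2rad(13.4)
for it in range(5):
    ex=np.array([np.cos(yaw),np.sin(yaw)]);ey=np.array([-ex[1],ex[0]])
    c=np.array([.546,-.125]);p=np.c_[(S[:,:2]-c)@ex,(S[:,:2]-c)@ey]
    g=(abs(p[:,0])<.009)&(p[:,1]>-.02)&(p[:,1]<.033);r=(abs(p[:,0]-.058)<.008)&(p[:,1]>-.02)&(p[:,1]<.04)
    yaw+=0.5*sum(np.arctan(-np.polyfit(p[m,1],p[m,0],1)[0]) for m in(g,r))
    print(np.rad2deg(yaw),p[g,0].mean(),p[r,0].mean(),S[g,2].mean(),g.sum(),r.sum())
h=(abs(p[:,0])<.012)&(p[:,1]>.036)&(p[:,1]<.056);print("hinge",np.median(p[h],0),p[h].min(0),p[h].max(0), S[h,2].max())
po=(p[:,0]>.068);print("post",p[po].min(0),p[po].max(0),np.median(p[po],0)); print("loop y",p[:,1].min(),p[:,1].max())
E
```

```text
t 0.1 q6 -0.21 shift [  15.8 -262.8  389.7] turn [-14.   -0.    0.1]
[[-0.001  0.242  0.97 ]
 [-0.001  0.97  -0.242]
 [-1.    -0.002 -0.   ]]
15.585282792263852 0.00024874877817484127 0.05841400928819189 0.14317565473499766 110 165
15.587126113182357 0.0005950628417623749 0.058607964258480194 0.14319070070318432 111 162
15.587160083455638 0.0005953194606283812 0.05860823503919068 0.14319070070318432 111 162
15.587160709488405 0.0005953241898115975 0.058608240028796825 0.14319070070318432 111 162
15.587160721025485 0.0005953242769649608 0.058608240120749305 0.14319070070318432 111 162
hinge [-0.00069157  0.04352802] [-0.00540968  0.0361888 ] [0.0107218  0.05549305] 0.15191263963085577
post [ 0.06801786 -0.0105775 ] [0.09800673 0.01522651] [0.08181185 0.00114583]
loop y -0.05105994410185967 0.06132498256187632
```

step_arm --pt "0 -26 39 -2 0 0 0" --pt "0 -52 78 -4 0 0 0" --pt "0 -79 117 -6 0 0 0" --pt "0 -105 156 -8 0 0 0" --pt "0 -131 195 -10 0 0 0" --pt "0 -158 234 -12 0 0 0" --pt "0 -184 273 -14 0 0 0" --pt "0 -210 312 -14 0 0 0" --pt "0 -237 351 -14 0 0 0" --pt "0 -263 390 -14 0 0 0"

```text
time_s: 1.35
eef_pos: [0.4546, 0.2068, 0.231]
eef_rot: [0.707, 0.0, 0.707, -0.0]
wrist_force: [0.2, 0.8, -0.3]
opening: 1.004
```

step_arm --pt "0 0 0 0 0 0 0" --pt "0 0 0 0 0 0 0"

```text
time_s: 1.6
eef_pos: [0.4534, 0.2083, 0.2308]
eef_rot: [0.707, 0.0, 0.708, -0.0]
wrist_force: [-0.5, 0.2, -0.6]
opening: 1.001
```

Run:
```python
from h import *
o=ctrl.get_obs();T=Ttool(o);p,d=ctrl.camera("wrist");i=ctrl.camera_info("wrist")
cv2.imwrite("pics/w1.png",p[:,:,::-1]);W=cloud(d,i,T@i['hand_eye'])
m=(W[...,2]>.09)&(W[...,2]<.118)&(d>0)&(abs(W[...,0]-.4535)<.03)&(abs(W[...,1]-.208)<.03)
s=W[m];print(len(s),s.mean(0),s.min(0),s.max(0))
t=s[s[:,2]>.104];print(len(t),np.median(t,0),t.min(0),t.max(0));print(cv2.minAreaRect((t[:,:2]*1000).astype(np.float32)))
x=W[...,2];m=(x>.012)&(x<.026)&(abs(W[...,0]-.4535)<.03)&(abs(W[...,1]-.208)<.03);f=W[m];print("foot",f.min(0),f.max(0),len(f))
goal(.4535,.208,.08,0)
```

```text
256 [0.45262441 0.20903321 0.10623367] [0.44440088 0.20423002 0.09009759] [0.46390883 0.2132227  0.10983434]
223 [0.45356717 0.20865935 0.10772377] [0.44443841 0.20423002 0.10401313] [0.46390883 0.21306304 0.10983434]
((454.16522216796875, 208.61505126953125), (19.459949493408203, 8.832967758178711), 0.2209850400686264)
foot [0.4344276  0.18925507 0.0121502 ] [0.47207209 0.22794293 0.0259933 ] 621
t 1.65 q6 -1.38 shift [150.9  -0.8   0.5] turn [ 0.  -0.1 -0. ]
[[-0.001 -0.     1.   ]
 [ 0.     1.     0.   ]
 [-1.     0.    -0.001]]
```

View pics/w1.png

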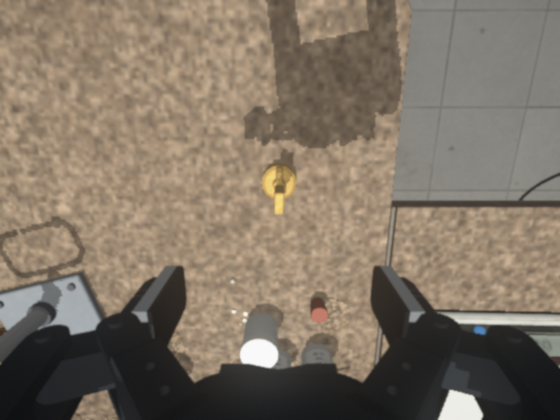

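The wrist view shows the tab at about (279,203), square to the jaws and centred at (0.454,0.2087). The jar and stopper are clear of the fingers.

step_arm --pt "45 0 0.5 0 0 0 0" --pt "90 0 0.5 0 0 0 0" --pt "125 0 0.5 0 0 0 0" --pt "151 0 0.5 0 0 0 0" --pt "151 0 0.5 0 0 0 0" --pt "151 0 0.5 0 0 0 120" --pt "151 0 0.5 0 0 0 190" --pt "151 0 0.5 0 0 0 255" --pt "151 0 0.5 0 0 0 255" --pt "151 0 0.5 0 0 0 255"

```text
time_s: 2.9
eef_pos: [0.4549, 0.2084, 0.0808]
eef_rot: [0.707, 0.0, 0.707, -0.0]
wrist_force: [-0.3, 1.9, 2.5]
opening: 0.092
```

step_arm --pt "0 0 0 0 0 0 255" --pt "0 0 0 0 0 0 255" --pt "0 0 0 0 0 0 255"

```text
time_s: 3.28
eef_pos: [0.455, 0.2084, 0.0808]
eef_rot: [0.707, 0.0, 0.707, -0.0]
wrist_force: [-0.6, 1.2, 5.7]
opening: 0.091
```

step_arm --pt "-5 0 0 0 0 0 255" --pt "-30 0 0 0 0 0 255" --pt "-70 0 0 0 0 0 255" --pt "-100 0 0 0 0 0 255" --pt "-100 0 0 0 0 0 255" --pt "-100 0 0 0 0 0 255"

```text
time_s: 4.03
eef_pos: [0.4533, 0.2079, 0.1786]
eef_rot: [0.706, -0.0, 0.708, -0.0]
wrist_force: [-0.3, 0.5, -2.6]
opening: 0.093
```

Run:
```python
from h import *
print(ctrl.get_obs()['wrist_force'],ctrl.get_obs()['torque'],ctrl.get_obs()['opening'])
goal(.475,-.144,.18,15.5)
```

```text
[-0.32211984  0.45428486 -2.62066176] [-0.03440058  0.03889197  0.02040487] 0.092891589318321
t 4.025 q6 -1.38 shift [  -1.2 -351.9   21.9] turn [-15.5  -0.2   0. ]
[[-0.003  0.001  1.   ]
 [-0.001  1.    -0.001]
 [-1.    -0.001 -0.003]]
```

step_arm --pt "0 -30 2 0 0 0 255" --pt "0 -70 4 -2 0 0 255" --pt "0 -115 7 -4 0 0 255" --pt "0 -160 10 -6 0 0 255" --pt "0 -205 13 -8.5 0 0 255" --pt "0 -250 16 -11 0 0 255" --pt "0 -290 18 -13 0 0 255" --pt "0 -325 20 -14.5 0 0 255" --pt "0 -345 21.5 -15.5 0 0 255" --pt "0 -352 22 -15.5 0 0 255"

```text
time_s: 5.28
eef_pos: [0.4751, -0.1443, 0.1782]
eef_rot: [0.7, -0.094, 0.702, 0.095]
wrist_force: [0.3, -0.3, -2.8]
opening: 0.09
```

step_arm --pt "0 0 0 0 0 0 255" --pt "0 0 0 0 0 0 255" --pt "0 0 0 0 0 0 255"

```text
time_s: 5.65
eef_pos: [0.4763, -0.143, 0.1802]
eef_rot: [0.701, -0.096, 0.701, 0.096]
wrist_force: [0.1, 0.7, -3.2]
opening: 0.09
```

Run:
```python
from h import *
o=ctrl.get_obs();T=Ttool(o);p,d=ctrl.camera("wrist");i=ctrl.camera_info("wrist")
print(o['eef_pos'],o['wrist_force'])
cv2.imwrite("pics/w2.png",p[:,:,::-1]);W=cloud(d,i,T@i['hand_eye'])
m=(W[...,2]>.13)&(W[...,2]<.16)&(d>0)&(W[...,0]>.51)&(W[...,0]<.66)&(W[...,1]<-.03)&(W[...,1]>-.21)
S=W[m];np.save("pics/whook.npy",S);print(len(S))
yaw=np.deg2rad(15.5);c=np.array([.546,-.125])
for it in range(5):
    ex=np.array([np.cos(yaw),np.sin(yaw)]);ey=np.array([-ex[1],ex[0]])
    p=np.c_[(S[:,:2]-c)@ex,(S[:,:2]-c)@ey]
    g=(abs(p[:,0])<.009)&(p[:,1]>-.02)&(p[:,1]<.033);r=(abs(p[:,0]-.058)<.008)&(p[:,1]>-.02)&(p[:,1]<.04)
    a=[np.arctan(-np.polyfit(p[q,1],p[q,0],1)[0]) for q in(g,r)];yaw+=0.5*sum(a)
    print(np.rad2deg(yaw),a,np.median(p[g,0]),np.median(p[r,0]),S[g,2].mean(),S[g,2].max(),g.sum(),r.sum())
h=(abs(p[:,0])<.012)&(p[:,1]>.03)&(p[:,1]<.056)&(S[:,2]>.1455);print("hinge",h.sum(),p[h].mean(0),p[h].min(0),p[h].max(0))
po=(p[:,0]>.068);print("post",p[po].min(0),p[po].max(0),np.median(p[po],0)); print("loop y",p[:,1].min(),p[:,1].max())
```

```text
[ 0.47627743 -0.14296939  0.18020004] [ 0.11537389  0.69747788 -3.2337164 ]
258Traceback (most recent call last):
  File "<stdin>", line 12, in <module>
    raise TypeError("expected non-empty vector for x")
TypeError: expected non-empty vector for x
```

View pics/w2.png

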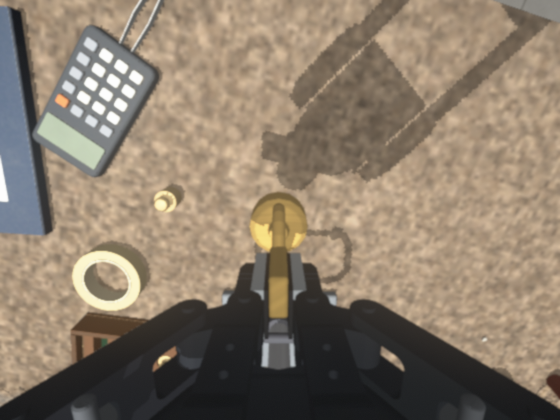

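The wrist view shows the weight held at (279,225). The gripper hides the hook, so I'll check the lateral fit from the fixed cameras instead.

Run:
```python
from h import *
yaw=np.deg2rad(15.6);c=np.array([.546,-.125]);ex=np.array([np.cos(yaw),np.sin(yaw)]);ey=np.array([-ex[1],ex[0]])
ims=[]
for n,b in(("scene",(150,270,270,430)),("side",(150,270,220,380))):
    p,d=ctrl.camera(n);i=ctrl.camera_info(n);W=cloud(d,i,i['T']);col=p.astype(int)
    l=np.dstack([(W[...,:2]-c)@ex,(W[...,:2]-c)@ey,W[...,2]]);ok=d>0
    def rep(t,m):
        s=l[m&ok];print(n,t,len(s),*( (np.median(s,0).round(4),s.min(0).round(4),s.max(0).round(4)) if len(s) else ()))
    near=(abs(l[...,1])<.08)&(l[...,0]>-.03)&(l[...,0]<.13)
    rep("post top",near&(l[...,2]>.151)&(l[...,2]<.165)&(l[...,0]>.07))
    rep("hinge",near&(l[...,2]>.145)&(abs(l[...,0])<.012)&(l[...,1]>.03)&(l[...,1]<.06))
    br=(col[...,0]-col[...,2]>60)&(l[...,0]>-.12)&(l[...,0]<-.02)&(abs(l[...,1])<.03)
    rep("ring",br&(l[...,2]>.13)&(l[...,2]<.17));rep("foot",br&(l[...,2]>.098)&(l[...,2]<.12))
    rep("rightbar",near&(l[...,2]>.13)&(l[...,2]<.15)&(l[...,0]>.02)&(l[...,0]<.04)&(l[...,1]<-.03))
    rep("leftbar",near&(l[...,2]>.13)&(l[...,2]<.15)&(l[...,0]>.02)&(l[...,0]<.04)&(l[...,1]>.03))
    a,e,f,g=b;ims.append(cv2.resize(p[a:e,f:g,::-1],None,fx=4.6,fy=4.6,interpolation=cv2.INTER_CUBIC)[:,:736])
cv2.imwrite("pics/c1.png",ims[0]);cv2.imwrite("pics/c2.png",ims[1])
o=ctrl.get_obs();e=o['eef_pos'][:2]-c;print("tcp local",e@ex,e@ey,o['eef_pos'][2])
```

```text
scene post top 76 [ 0.0836 -0.0024  0.1564] [ 0.0704 -0.0107  0.1511] [0.099  0.0099 0.161 ]
scene hinge 31 [0.0009 0.0357 0.1487] [-0.005   0.0308  0.1452] [0.0092 0.0439 0.1522]
scene ring 160 [-0.0716 -0.0019  0.1456] [-0.0968 -0.0069  0.1305] [-0.0513  0.0037  0.1699]
scene foot 186 [-0.0855 -0.0133  0.1109] [-0.0922 -0.0214  0.1001] [-0.0641  0.0125  0.12  ]
scene rightbar 36 [ 0.0285 -0.0495  0.1443] [ 0.0209 -0.0518  0.1398] [ 0.0394 -0.042   0.1463]
scene leftbar 31 [0.0299 0.0508 0.1442] [0.0216 0.0476 0.14  ] [0.0394 0.0559 0.1461]
side post top 31 [0.0817 0.006  0.1545] [ 0.0705 -0.0026  0.1511] [0.0964 0.0139 0.1578]
side hinge 24 [-0.008   0.0367  0.3123] [-0.0119  0.0301  0.1455] [0.0071 0.049  0.5106]
side ring 22 [-0.0658  0.0033  0.1358] [-0.0895 -0.      0.1317] [-0.0515  0.0052  0.1697]
side foot 10 [-0.0719  0.0167  0.1191] [-0.085  -0.0014  0.1183] [-0.0552  0.0192  0.12  ]
side rightbar 23 [ 0.0298 -0.0426  0.1404] [ 0.0213 -0.0496  0.1357] [ 0.04   -0.0377  0.1433]
side leftbar 30 [0.0288 0.0572 0.1412] [0.0212 0.0531 0.1361] [0.0386 0.0603 0.1443]
tcp local -0.0719942111147204 0.0010492151070595063 0.1803895282324165
```

View pics/c1.png

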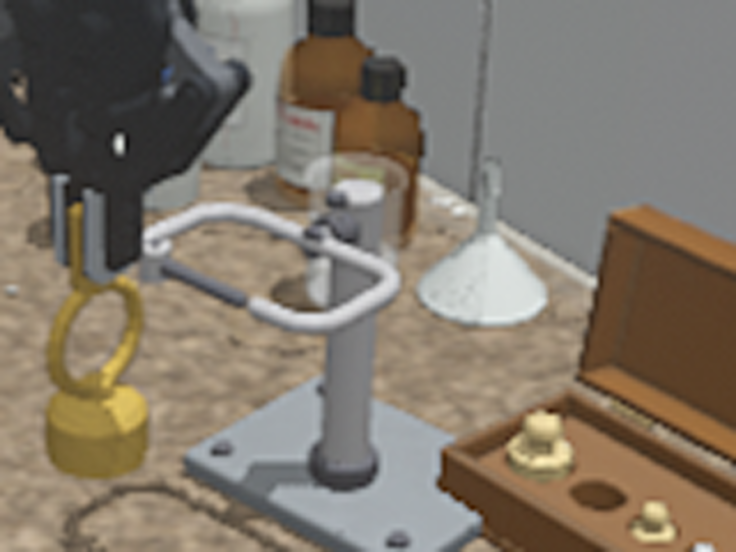

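The crop shows the shut dark gate from the hinge at crop (155,258) to its free end, where it meets the nose at crop (250,302). The ring is upright and square in front of it.

Run:
```python
from h import *
yaw=np.deg2rad(15.6);c=np.array([.546,-.125]);ex=np.array([np.cos(yaw),np.sin(yaw)]);ey=np.array([-ex[1],ex[0]])
i=ctrl.camera_info("scene");T=i['T']
for t,(a,b) in dict(gap=(250,302),hinge_top=(155,243),hinge_mid=(155,260)).items():
    u,v=270+a/4.6-.4,150+b/4.6-.4
    r=T[:3,:3]@np.array([(u-i['cx'])/i['fx'],(v-i['cy'])/i['fy'],1])
    for z in(.14,.142,.148):
        P=T[:3,3]+r*(z-T[2,3])/r[2];e=P[:2]-c;print(t,z,P.round(4),e@ex,e@ey)
```

```text
gap 0.14 [ 0.5533 -0.1338  0.14  ] 0.004640287997343866 -0.010400130378868364
gap 0.142 [ 0.5512 -0.1367  0.142 ] 0.0018986877023563684 -0.012697034114569376
gap 0.148 [ 0.5452 -0.1456  0.148 ] -0.006326113182606214 -0.01958774532167273
hinge_top 0.14 [ 0.5474 -0.0712  0.14  ] 0.01579773331572837 0.05144124159537966
hinge_top 0.142 [ 0.5454 -0.0745  0.142 ] 0.01300228043482191 0.04884585395923754
hinge_top 0.148 [ 0.5394 -0.0842  0.148 ] 0.004615921792102602 0.041059691050811385
hinge_mid 0.14 [ 0.5395 -0.0841  0.14  ] 0.004748793709515201 0.041159834084296035
hinge_mid 0.142 [ 0.5375 -0.0873  0.142 ] 0.002006669700270399 0.03861407074525419
hinge_mid 0.148 [ 0.5317 -0.0968  0.148 ] -0.006219702327463853 0.030976780728128386
```

step_arm --pt "6 -0.6 0 0 0 0 255" --pt "11.5 -1.2 0 0 0 0 255" --pt "11.5 -1.2 10 0 0 0 255" --pt "11.5 -1.2 20 0 0 0 255" --pt "11.5 -1.2 28 0 0 0 255" --pt "11.5 -1.2 32 0 0 0 255" --pt "11.5 -1.2 34 0 0 0 255" --pt "11.5 -1.2 35 0 0 0 255" --pt "11.5 -1.2 35 0 0 0 255" --pt "11.5 -1.2 35 0 0 0 255"

```text
time_s: 7.05
eef_pos: [0.5102, -0.1357, 0.1688]
eef_rot: [0.701, -0.095, 0.701, 0.095]
wrist_force: [0.7, -0.6, -3.3]
opening: 0.091
```

step_arm --pt "0 0 1 0 0 0 255" --pt "0 0 2 0 0 0 255" --pt "0 0 3 0 0 0 255" --pt "0 0 4 0 0 0 255" --pt "0 0 5 0 0 0 255" --pt "0 0 5 0 0 0 255"

```text
time_s: 7.8
eef_pos: [0.5152, -0.1343, 0.1688]
eef_rot: [0.701, -0.095, 0.701, 0.095]
wrist_force: [-0.2, 0.1, -3.0]
opening: 0.093
```

step_arm --pt "0 0 1 0 0 0 255" --pt "0 0 2 0 0 0 255" --pt "0 0 3 0 0 0 255" --pt "0 0 3 0 0 0 255"

```text
time_s: 8.3
eef_pos: [0.5182, -0.1335, 0.1688]
eef_rot: [0.701, -0.095, 0.701, 0.095]
wrist_force: [0.2, 0.1, -2.4]
opening: 0.092
```

step_arm --pt "0 0 1 0 0 0 255" --pt "0 0 2 0 0 0 255" --pt "0 0 3 0 0 0 255" --pt "0 0 3 0 0 0 255"

```text
time_s: 8.8
eef_pos: [0.5207, -0.1328, 0.1687]
eef_rot: [0.7, -0.095, 0.701, 0.095]
wrist_force: [-0.6, -0.2, -2.0]
opening: 0.088
```

step_arm --pt "0 0 1 0 0 0 255" --pt "0 0 2 0 0 0 255" --pt "0 0 3 0 0 0 255" --pt "0 0 3 0 0 0 255"

```text
time_s: 9.3
eef_pos: [0.5239, -0.132, 0.1688]
eef_rot: [0.701, -0.095, 0.701, 0.095]
wrist_force: [-1.9, -1.7, -2.3]
opening: 0.097
```

step_arm --pt "0 0 1 0 0 0 255" --pt "0 0 2 0 0 0 255" --pt "0 0 3 0 0 0 255" --pt "0 0 3 0 0 0 255"

```text
time_s: 9.8
eef_pos: [0.5268, -0.1311, 0.1688]
eef_rot: [0.701, -0.095, 0.701, 0.095]
wrist_force: [-2.1, -1.4, -2.5]
opening: 0.094
```

step_arm --pt "0 0 1.5 0 0 0 255" --pt "0 0 3 0 0 0 255" --pt "0 0 4.5 0 0 0 255" --pt "0 0 6 0 0 0 255" --pt "0 0 6 0 0 0 255"

```text
time_s: 10.42
eef_pos: [0.5323, -0.1292, 0.1685]
eef_rot: [0.7, -0.095, 0.701, 0.095]
wrist_force: [-4.3, 0.6, -2.3]
opening: 0.095
```

step_arm --pt "0 0 1.5 0 0 0 255" --pt "0 0 3 0 0 0 255" --pt "0 0 4.5 0 0 0 255" --pt "0 0 6 0 0 0 255" --pt "0 0 6 0 0 0 255"

```text
time_s: 11.05
eef_pos: [0.5384, -0.128, 0.1687]
eef_rot: [0.701, -0.095, 0.701, 0.095]
wrist_force: [-4.1, -1.5, -3.9]
opening: 0.094
```

step_arm --pt "0 0 1.5 0 0 0 255" --pt "0 0 3 0 0 0 255" --pt "0 0 4.5 0 0 0 255" --pt "0 0 6 0 0 0 255" --pt "0 0 6 0 0 0 255"

```text
time_s: 11.68
eef_pos: [0.5444, -0.1265, 0.1689]
eef_rot: [0.701, -0.095, 0.701, 0.095]
wrist_force: [-3.4, -1.9, -4.1]
opening: 0.088
```

step_arm --pt "0 0 1.5 0 0 0 255" --pt "0 0 3 0 0 0 255" --pt "0 0 4.5 0 0 0 255" --pt "0 0 6 0 0 0 255" --pt "0 0 6 0 0 0 255"

```text
time_s: 12.3
eef_pos: [0.5501, -0.125, 0.1689]
eef_rot: [0.701, -0.095, 0.701, 0.095]
wrist_force: [-3.5, -2.3, -2.3]
opening: 0.091
```

step_arm --pt "0 0 1.5 0 0 0 255" --pt "0 0 3 0 0 0 255" --pt "0 0 4 0 0 0 255" --pt "0 0 4 0 0 0 255"

```text
time_s: 12.8
eef_pos: [0.5544, -0.1241, 0.1691]
eef_rot: [0.701, -0.096, 0.7, 0.095]
wrist_force: [-1.9, -3.9, -3.6]
opening: 0.094
```

step_arm --pt "0 0 1.5 0 0 0 255" --pt "0 0 3 0 0 0 255" --pt "0 0 4 0 0 0 255" --pt "0 0 4 0 0 0 255"

```text
time_s: 13.3
eef_pos: [0.5587, -0.1232, 0.1693]
eef_rot: [0.702, -0.096, 0.7, 0.095]
wrist_force: [0.4, -5.2, -2.7]
opening: 0.091
```

step_arm --pt "0 0 1 0 0 0 255" --pt "0 0 2 0 0 0 255" --pt "0 0 3 0 0 0 255" --pt "0 0 3 0 0 0 255"

```text
time_s: 13.8
eef_pos: [0.5606, -0.1213, 0.1687]
eef_rot: [0.701, -0.095, 0.701, 0.095]
wrist_force: [0.3, 0.3, -2.5]
opening: 0.092
```

Run:
```python
from h import *
p,d=ctrl.camera("scene");a=cv2.resize(p[150:270,270:430,::-1],None,fx=5,fy=5,interpolation=cv2.INTER_CUBIC)
cv2.imwrite("pics/c3.png",a);o=ctrl.get_obs();print(o['wrist_force'],o['torque'])
```

```text
[-0.37164551  0.61093617 -2.28586783] [ 0.00653036 -0.0223163   0.07549755]
```

View pics/c3.png

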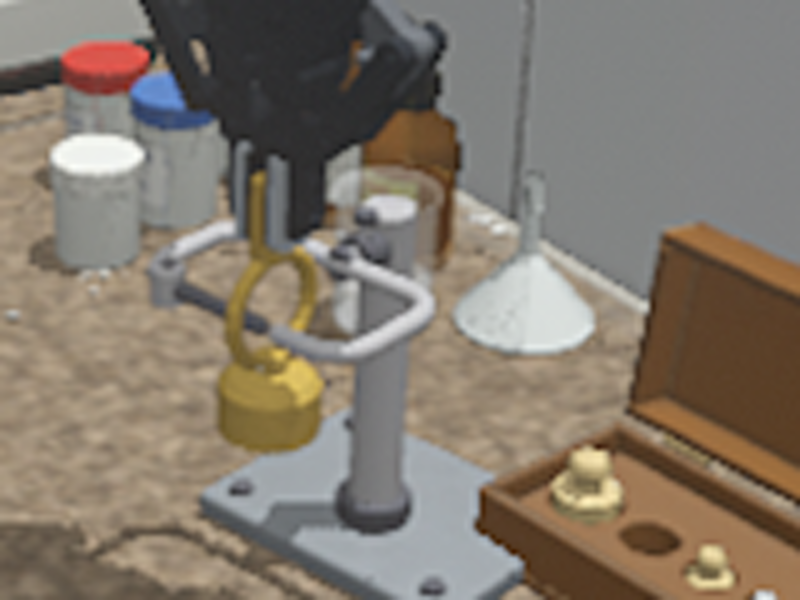

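The gate has snapped shut behind the ring: the dark rod runs from crop (170,285) to (270,325), through the ring's hole, and the force is back to zero. Next is the tug, felt out in small steps.

step_arm --pt "0 0 -4 0 0 0 255" --pt "0 0 -9 0 0 0 255" --pt "0 0 -14 0 0 0 255" --pt "0 0 -18 0 0 0 255" --pt "0 0 -21 0 0 0 255" --pt "0 0 -23 0 0 0 255" --pt "0 0 -24 0 0 0 255" --pt "0 0 -24 0 0 0 255"

```text
time_s: 14.85
eef_pos: [0.5374, -0.1282, 0.1688]
eef_rot: [0.701, -0.095, 0.701, 0.095]
wrist_force: [-0.5, -0.1, -2.9]
opening: 0.095
```

step_arm --pt "0 0 -0.5 0 0 0 255" --pt "0 0 -1 0 0 0 255" --pt "0 0 -1 0 0 0 255"

```text
time_s: 15.22
eef_pos: [0.5364, -0.1284, 0.1688]
eef_rot: [0.701, -0.095, 0.701, 0.095]
wrist_force: [0.7, 0.9, -3.5]
opening: 0.092
```

step_arm --pt "0 0 -0.5 0 0 0 255" --pt "0 0 -1 0 0 0 255" --pt "0 0 -1 0 0 0 255"

```text
time_s: 15.6
eef_pos: [0.5354, -0.1287, 0.1688]
eef_rot: [0.701, -0.095, 0.701, 0.095]
wrist_force: [-0.2, -0.3, -2.8]
opening: 0.093
```

step_arm --pt "0 0 -0.5 0 0 0 255" --pt "0 0 -1 0 0 0 255" --pt "0 0 -1 0 0 0 255"

```text
time_s: 15.98
eef_pos: [0.5344, -0.129, 0.1688]
eef_rot: [0.701, -0.095, 0.701, 0.095]
wrist_force: [0.8, 0.1, -2.2]
opening: 0.092
```

step_arm --pt "0 0 -0.5 0 0 0 255" --pt "0 0 -1 0 0 0 255" --pt "0 0 -1 0 0 0 255"

```text
time_s: 16.35
eef_pos: [0.5336, -0.1292, 0.1688]
eef_rot: [0.701, -0.095, 0.701, 0.095]
wrist_force: [0.3, 0.1, -4.1]
opening: 0.093
```

step_arm --pt "0 0 -0.3 0 0 0 255" --pt "0 0 -0.6 0 0 0 255" --pt "0 0 -0.6 0 0 0 255"

```text
time_s: 16.73
eef_pos: [0.5333, -0.1293, 0.1689]
eef_rot: [0.701, -0.095, 0.7, 0.095]
wrist_force: [3.4, 1.1, -4.4]
opening: 0.097
```

step_arm --pt "0 0 -0.2 0 0 0 255" --pt "0 0 -0.4 0 0 0 255" --pt "0 0 -0.4 0 0 0 255"

```text
time_s: 17.1
eef_pos: [0.533, -0.1294, 0.1689]
eef_rot: [0.701, -0.095, 0.7, 0.095]
wrist_force: [6.0, 1.9, -5.5]
opening: 0.094
```

step_arm --pt "0 0 -0.1 0 0 0 255" --pt "0 0 -0.1 0 0 0 255" --pt "0 0 -0.1 0 0 0 255" --pt "0 0 -0.1 0 0 0 255"

```text
time_s: 17.6
eef_pos: [0.533, -0.1294, 0.1689]
eef_rot: [0.701, -0.095, 0.7, 0.095]
wrist_force: [4.7, 1.6, -4.8]
opening: 0.094
```

step_arm --pt "0 0 -0.2 0 0 0 255" --pt "0 0 -0.3 0 0 0 255" --pt "0 0 -0.3 0 0 0 255" --pt "0 0 -0.3 0 0 0 255"

```text
time_s: 18.1
eef_pos: [0.5329, -0.1294, 0.1689]
eef_rot: [0.701, -0.095, 0.7, 0.095]
wrist_force: [5.9, 1.7, -5.8]
opening: 0.093
```

step_arm --pt "0 0 2 0 0 0 255" --pt "0 0 7 0 0 0 255" --pt "0 0 12 0 0 0 255" --pt "0 0 15.5 0 0 0 255" --pt "3 0 15.5 0 0 0 255" --pt "6 0 15.5 0 0 0 255" --pt "9 0 15.5 0 0 0 255" --pt "11 0 15.5 0 0 0 255" --pt "11 0 15.5 0 0 0 255" --pt "11 0 15.5 0 0 0 255"

```text
time_s: 19.35
eef_pos: [0.5472, -0.1255, 0.1579]
eef_rot: [0.701, -0.095, 0.701, 0.095]
wrist_force: [0.4, 0.5, -2.4]
opening: 0.093
```

step_arm --pt "0.5 0 0 0 0 0 255" --pt "1 0 0 0 0 0 255" --pt "1 0 0 0 0 0 255"

```text
time_s: 19.73
eef_pos: [0.5471, -0.1254, 0.1568]
eef_rot: [0.701, -0.095, 0.701, 0.095]
wrist_force: [-0.1, 0.4, -3.0]
opening: 0.091
```

step_arm --pt "0.5 0 0 0 0 0 255" --pt "1 0 0 0 0 0 255" --pt "1 0 0 0 0 0 255"

```text
time_s: 20.1
eef_pos: [0.5471, -0.1254, 0.1557]
eef_rot: [0.701, -0.095, 0.701, 0.095]
wrist_force: [0.1, -0.6, -3.5]
opening: 0.094
```

step_arm --pt "0.3 0 0 0 0 0 255" --pt "0.7 0 0 0 0 0 255" --pt "0.7 0 0 0 0 0 255"

```text
time_s: 20.48
eef_pos: [0.5471, -0.1255, 0.1551]
eef_rot: [0.701, -0.095, 0.701, 0.095]
wrist_force: [-0.0, 0.3, -2.2]
opening: 0.095
```

step_arm --pt "0.3 0 0 0 0 0 255" --pt "0.6 0 0 0 0 0 255" --pt "0.6 0 0 0 0 0 255"

```text
time_s: 20.85
eef_pos: [0.5471, -0.1255, 0.1545]
eef_rot: [0.701, -0.095, 0.701, 0.095]
wrist_force: [-0.4, 0.1, -2.3]
opening: 0.093
```

step_arm --pt "0.3 0 0 0 0 0 255" --pt "0.5 0 0 0 0 0 255" --pt "0.5 0 0 0 0 0 255"

```text
time_s: 21.22
eef_pos: [0.5471, -0.1255, 0.1541]
eef_rot: [0.701, -0.095, 0.701, 0.095]
wrist_force: [-0.8, -0.8, -0.1]
opening: 0.092
```

step_arm --pt "0.3 0 0 0 0 0 255" --pt "0.4 0 0 0 0 0 255" --pt "0.4 0 0 0 0 0 255"

```text
time_s: 21.6
eef_pos: [0.5472, -0.1255, 0.1539]
eef_rot: [0.701, -0.095, 0.701, 0.095]
wrist_force: [-1.4, 0.5, 1.7]
opening: 0.092
```

step_arm --pt "-0.3 0 0 0 0 0 255" --pt "-0.3 0 0 0 0 0 255" --pt "-0.3 0 0 0 0 0 255"

```text
time_s: 21.98
eef_pos: [0.5471, -0.1255, 0.1539]
eef_rot: [0.701, -0.095, 0.701, 0.095]
wrist_force: [-1.2, -0.7, 0.4]
opening: 0.092
```

step_arm --pt "0 0 0 0 0 0 220" --pt "0 0 0 0 0 0 205" --pt "0 0 0 0 0 0 190" --pt "0 0 0 0 0 0 170" --pt "0 0 0 0 0 0 150" --pt "0 0 0 0 0 0 150" --pt "0 0 0 0 0 0 150" --pt "0 0 0 0 0 0 150"

```text
time_s: 22.98
eef_pos: [0.5471, -0.1255, 0.1539]
eef_rot: [0.701, -0.095, 0.701, 0.095]
wrist_force: [0.6, 0.0, 0.1]
opening: 0.412
```

Run:
```python
from h import *
p,d=ctrl.camera("scene");q,e=ctrl.camera("side");a=cv2.resize(p[150:270,270:350,::-1],None,fx=4.9,fy=4.9,interpolation=cv2.INTER_CUBIC)
b=cv2.resize(q[130:250,245:325,::-1],None,fx=4.9,fy=4.9,interpolation=cv2.INTER_CUBIC)
cv2.imwrite("pics/c4.png",np.hstack([a,b]))
```

View pics/c4.png

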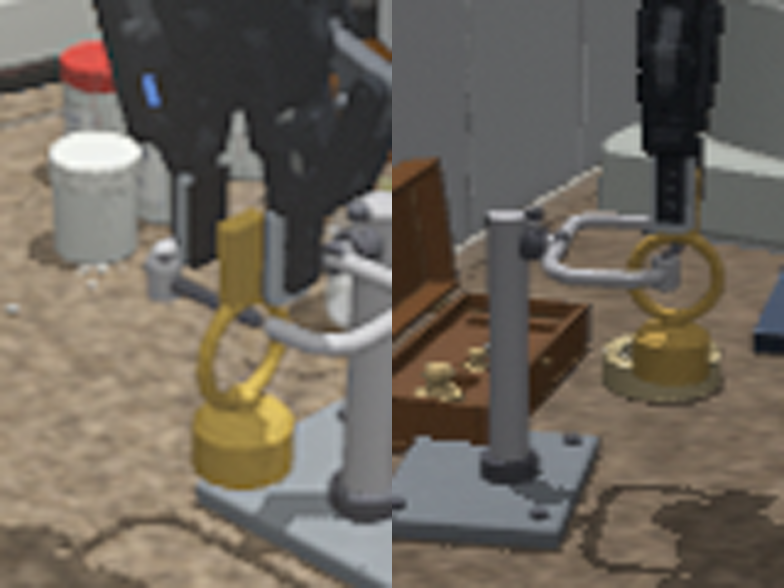

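The weight hangs by its ring from the shut gate (left panel ring at (240,345)), upright, with the tab free between the open fingers. I'll retreat straight up.

step_arm --pt "-2 0 0 0 0 0 150" --pt "-7 0 0 0 0 0 150" --pt "-15 0 0 0 0 0 150" --pt "-27 0 0 0 0 0 150" --pt "-45 0 0 0 0 0 150" --pt "-65 0 0 0 0 0 150" --pt "-90 0 0 0 0 0 150" --pt "-110 0 0 0 0 0 150" --pt "-120 0 0 0 0 0 150" --pt "-120 0 0 0 0 0 150"

```text
time_s: 24.32
eef_pos: [0.5475, -0.1257, 0.275]
eef_rot: [0.701, -0.096, 0.7, 0.095]
wrist_force: [0.4, 0.0, -0.3]
opening: 0.408
```

step_arm --pt "0 0 0 0 0 0 150" --pt "0 0 0 0 0 0 150" --pt "0 0 0 0 0 0 150" --pt "0 0 0 0 0 0 150" --pt "0 0 0 0 0 0 150" --pt "0 0 0 0 0 0 150" --pt "0 0 0 0 0 0 150" --pt "0 0 0 0 0 0 150" --pt "0 0 0 0 0 0 150" --pt "0 0 0 0 0 0 150"

```text
time_s: 25.58
eef_pos: [0.5471, -0.1254, 0.2739]
eef_rot: [0.701, -0.095, 0.701, 0.095]
wrist_force: [-0.1, 0.0, 0.5]
opening: 0.411
```

```bash
cat > chk.py <<'E'
from h import *
P=[]
for k in range(5):
    p,d=ctrl.camera("scene");P.append(p[165:275,290:350].astype(int))
    i=ctrl.camera_info("scene");W=cloud(d,i,i['T']);c=p.astype(int)
    m=(c[...,0]-c[...,2]>60)&(abs(W[...,0]-.545)<.05)&(abs(W[...,1]+.125)<.05)&(W[...,2]>.06)&(W[...,2]<.2)
    s=W[m];print(m.sum(),s.mean(0).round(4),s.min(0).round(4),s.max(0).round(4))
print([int((abs(a-P[0]).max(-1)>40).sum()) for a in P]);print(ctrl.get_obs()['time_s'])
cv2.imwrite("pics/c5.png",cv2.resize(p[140:290,230:430,::-1],None,fx=3.8,fy=3.8,interpolation=cv2.INTER_CUBIC))
E
python3 chk.py
```

```text
614 [ 0.5436 -0.1332  0.1188] [ 0.5241 -0.1477  0.074 ] [ 0.5685 -0.1154  0.1836]
607 [ 0.5437 -0.1331  0.1186] [ 0.5248 -0.1471  0.074 ] [ 0.5684 -0.1159  0.1834]
617 [ 0.5436 -0.1331  0.1188] [ 0.5243 -0.1479  0.0748] [ 0.5689 -0.1107  0.1844]
617 [ 0.5436 -0.133   0.119 ] [ 0.5246 -0.1473  0.0735] [ 0.5688 -0.1127  0.1834]
614 [ 0.5437 -0.1331  0.119 ] [ 0.5248 -0.1479  0.0748] [ 0.5699 -0.1155  0.1838]
[0, 0, 0, 0, 0]
25.825
```

View pics/c5.png

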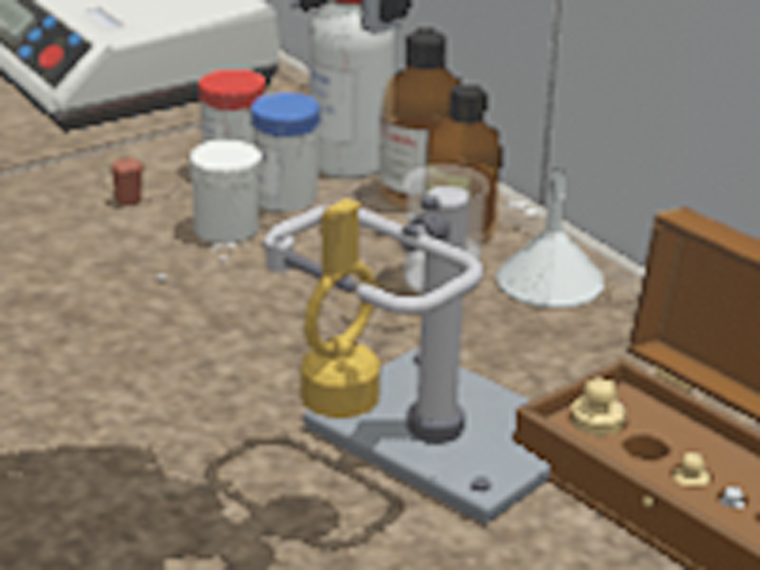

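The weight hangs still on the closed gate, the robot is well clear above it, and the other items haven't been disturbed.

```bash
python3 -c "
from bench import ctrl
print(ctrl.hand_in())"
```

```text
the job is handed in; nothing more can be done
None
```

The check weight is clipped onto the snap hook and hanging still from the shut gate, and the job was handed in at about 26 s of the 72 s allowed.

- **Pressing in:** I gripped the weight by its tab and pushed the ring against the gate. It met about 2–5 N of resistance. The force then dropped to zero as the gate snapped shut, and a camera view showed the gate closed through the ring.
- **Tug:** I pulled back against the closed gate for about 1 s. It resisted firmly at about 5–6 N and held.
- **Letting down:** I lowered the weight until the hook carried it. At the last step I pressed down by about 4 N, then eased off before opening the fingers and backing straight up.
- **Last checks:** Five pictures in a row showed no movement of the weight, and the wrist force was near zero. The jar and stopper stood where they had been. The tape roll and the brass knob weight were not in the last picture, but the arm never went near them.
- **Disagreement:** The cameras differed by about 2–4 mm on where the hook sits side to side. I aimed between them, within the 4 mm tolerance, and the ring went in cleanly. No check failed.

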